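# Set the carrot length gauge and lock its stop with the spring clip

## Task

Set the carrot length gauge: slide its blue stop along until the white line on the stop's front lines up with the red mark, and let go of it. Then squeeze the orange spring clip open to take it off its green stand, and let it close over the gauge's upright edge so that its jaws grip the stop's yellow tab and the rail behind it together, about the middle of the tab, square and well down over the edge, and leave it upright with the stop still on the mark. Leave the two cream check weights where they stand.

Things in the scene. Friction and masses are not known exactly. Their poses are not given: they have to be found in the camera images.
- gauge: Carrot length gauge, fixed: plywood base 110 x 280 x 12 mm, origin at the centre of its underside, front to -x, y along the rail. Upright aluminium rail, 4 mm thick, 270 mm long, at local x 30 to 34 mm, top edge 85 mm above the table. Grey butt block, z up to 46 mm, at local y -124 mm. The blue stop slides along y in front of the rail.
- stop (a joint): Position of the blue stop: its centre is at gauge y = value - 50 mm; travel 0 to 140 mm. Slides with about 2 N of friction and stays where it is left. It starts at 0 to 40 mm; the mark is always farther towards the gauge's +y. Blue block 56 (x) x 50 (y) mm, z 14 to 44 mm.
- stop_index (a point): Foot of the white upright line on the blue stop's front face, at the middle of the stop's width (axes as the gauge's).
- stop_grip (a point): Centre of the top of the stop's black grip lug: 16 mm (x) x 20 mm (y), top 80 mm above the table, standing 36 mm out of the blue block's top (z = 44 mm). The yellow tab is 44 mm behind its middle. Take it from above with the fingers closing along the gauge's y.
- stop_edge (a point): Middle of the top edge of the stop's yellow tab and the rail together, 85 mm above the table, axes as the gauge's. The tab (54 mm wide along y, 4 mm thick) lies on the rail's front, flush at the top: together 8 mm thick, this point between them. Free depth in front of the tab: 41 mm.
- mark: Red mark on the gauge's front strip: a 3 mm wide line with a 12 mm wide red bead at its front end, 12 mm above the table; origin on the line, axes as the gauge's. Nothing to bump into.
- stand: Green clip stand, fixed: base 90 x 90 x 12 mm, origin at the centre of its underside; an upright plate 8 mm thick (local x), 60 mm wide (local y), its top edge 85 mm above the table.
- clip: Orange spring clip, 26 mm wide (its y), 80 mm tall, about 0.07 kg, jaws down on the stand's plate at the start. Origin on its hinge barrel (10 mm dia, along y), 12 mm above the plate's edge; z up to the handles, x from jaw to jaw, mirror-symmetric. Jaws reach 40 mm below the origin; inner faces flat, 8 mm apart as it sits, 32 mm apart at the tips when fully squeezed.
- clip_handles (a point): On the clip, 30 mm above its origin, between its two flat handles: put the TCP here and close along the clip's x. At rest the handles spread to 52 mm over their tops (41 mm above the origin); fully squeezed they stand parallel, 26 mm over their outer faces. Takes 6 N at first, 10 N at the end; grip with 20 N or more to carry it. Let go, it springs shut.
- clip_near (a joint): Opening angle of each half of the clip (both halves move alike): -0.09 jaws shut on nothing, 0 jaws parallel and 8 mm apart, 0.30 fully squeezed open.
- weight_big: Cream check weight, 38 mm dia, 40 mm high, in the way only, to be left alone (origin at its underside's centre).
- weight_small: Cream check weight, 30 mm dia, 30 mm high, in the way only, to be left alone (origin at its underside's centre).

How it is judged:
By the outcome, as a careful person would: the job done as asked, in the order asked, and still so for the second after the job is handed in, with the robot touching nothing.
It also fails if it takes over 56 s, if anything falls off the work surface, if the arm or the gripper's body presses on something with over 40 N, if the wrist force passes 120 N, or if a joint passes its speed limit or range.

## Robot

A 7-joint arm with a two-finger parallel gripper is mounted at the origin on the work surface; the furniture and walls round the work are solid. World frame = base frame: x ahead of the robot, y to its left, z up, the work surface at z = 0. Lengths are in m, angles in rad, forces in N, time in s.
With the tool pointing down it reaches from about 0.425 to 0.95 m from the base axis. Payload 4.7 kg.
Tool frame: the origin (TCP) lies between the finger pads, 19 mm behind the fingertips; this is the grasp point; z points along the fingers, y is the line along which they close (so a half turn about z gives the same grasp; the last joint's range is limited). The gripper opens to 85 mm and grips with 20 to 120 N. Pads are 22 mm wide; open, the fingers measure 114 mm over their backs; the gripper's body (76 mm by 85 mm) begins 54 mm behind the grasp point. The pads swing forward as they close: fully open they stand 13 mm farther back than shut.
Start: joints at [-1.257, 0.469, -0.049, 1.532, 0.024, 1.141, -0.082], TCP at [0.227, 0.636, 0.25] pointing down, gripper open.
Joint ranges: [-2.59, 2.59], [-0.33, 1.99], [-1.39, 1.29], [0.1, 2.45], [-1.04, 4.18], [0.21, 1.99], [-2.66, 2.66]. Speed limits (rad/s): [2.57, 2.57, 3.14, 3.14, 3.14, 3.14, 3.14].

## Interface

Orientations are given as [roll, pitch, yaw] about the fixed x, y, z axes, in that order (R = Rz(yaw) Ry(pitch) Rx(roll)).
In Python, from plant import robot gives the robot as it stands. Calls block until the motion is done:
- robot.goto(position, orientation): joint-space move of the TCP to a pose.
- robot.move_straight(position, vel=0.15, attitude=None, contact_N=None): straight line of the TCP; attitude=None keeps the orientation; vel is the mean speed in m/s. With contact_N (N) it stops when the force on the tool has changed by that much, and returns True; else False.
- robot.move_joints(angles): joint-space move.
- robot.grip(opening, strength=None): opening from 0.0 (shut) to 1.0 (fully open); strength is the grip in N (None keeps the last); returns when the fingers have stopped.
- robot.sleep(seconds).
- robot.inverse_kinematics(position, orientation): joint angles nearest the present ones, or None.
- robot.sense(): the state.
- robot.grab_frame(name): name is "side" or "top" or "wrist"; returns a dict with "image" (400x640x3 uint8, red, green, blue), "range_z" (400x640 float32, m along the optical axis (not along the pixel's ray), 0 where there is no reading), "fx", "fy", "cx", "cy" (pixels), "R" (3x3) and "t" (3): a world point X has camera coordinates R X + t. Camera axes: x right, y down, z forward; pixel columns grow to the right and rows downward; lengths in m; the calibration is good to about 2 mm. A picture is of the moment at which its call begins.
A pose or a line that the arm cannot do raises robot.IKError and nothing moves.
- robot.close_job(): hands the job in; it is judged then, once.
The state is a dict: "t": time; "joint_pos": joint angles; "joint_velocities": joint speeds; "effort": joint torques, N m; "tcp_pos": TCP position; "tcp_rot": TCP orientation; "wrist_force": force on the tool from outside, world axes, zero at the start; "torque": the same for the moment, N m; "opening": opening from 0.0 (shut) to 1.0 (fully open); "gripper_force": force on a finger pad.
Only numpy, scipy, OpenCV 4.12 (cv2) and the standard library are available. Lean on these libraries where they do the work, as an engineer would, in place of code of your own. Each camera call takes 0.05 s, during which the arm holds its last target. There are 200 camera calls.

## Working session

There is one attempt and no reset: what is moved stays moved. The work goes in short steps, each a Python script; the robot and the scene stay as the last script left them, time stands still between calls to the robot, and variables do not carry over. Pictures are saved under pics/ and viewed, at most 10 in all, crops included, and the job is handed in when it is done.

```bash
mkdir -p pics; ls
cat > h.py <<'E'
import numpy as np, cv2
from plant import robot
def shot(n,f):
    d=robot.grab_frame(n); cv2.imwrite('pics/'+f,d['image'][:,:,::-1]); np.savez('pics/'+f[:-4]+'.npz',**d); return d
def pts(d,mask):
    v,u=np.nonzero(mask&(d['range_z']>0)); z=d['range_z'][v,u]
    c=np.c_[(u-d['cx'])/d['fx']*z,(v-d['cy'])/d['fy']*z,z]
    return (c-np.array(d['t']))@np.array(d['R'])   # R^T (c-t)
def ray(d,u,v,h):
    R=np.array(d['R']);t=np.array(d['t']); o=-R.T@t
    w=R.T@np.array([(u-d['cx'])/d['fx'],(v-d['cy'])/d['fy'],1]); return o+w*(h-o[2])/w[2]
def hsv(d): return cv2.cvtColor(np.ascontiguousarray(d['image']),cv2.COLOR_RGB2HSV)
E
python3 - <<'E'
from h import *
a=shot('top','top.png');b=shot('side','side.png')
for d in(a,b): print(d['fx'],-np.array(d['R']).T@d['t'],np.array(d['R']).round(2).tolist())
print(robot.sense())
E
```

```text
pics
416.64205269201204 [ 0.41275217 -0.00960905  1.28173552] [[-0.0, -1.0, 0.03], [-1.0, 0.0, -0.06], [0.06, -0.03, -1.0]]
362.884504820897 [0.08037147 0.55613284 0.54229819] [[-0.84, -0.55, -0.01], [-0.27, 0.44, -0.86], [0.48, -0.71, -0.52]]
{'t': 0.1, 'joint_pos': array([-1.25687713,  0.46936513, -0.04857793,  1.53356719,  0.02412348,
        1.14103243, -0.08229764]), 'joint_velocities': array([ 0.00038944, -0.00168952, -0.00134245, -0.00380846, -0.00026601,
        0.00042534, -0.00092504]), 'effort': array([-1.48443587e-04, -5.11517680e+01, -4.73601313e-02, -2.38389516e+01,
        1.07813854e-02,  4.41012395e-03,  3.02902151e-05]), 'tcp_pos': array([0.22673157, 0.63525338, 0.24906646]), 'tcp_rot': array([-3.13980925e+00,  9.24520481e-05,  2.79879937e+00]), 'wrist_force': array([-0.75530365,  0.66617727, -0.43870345]), 'torque': array([-0.02898626,  0.001584  , -0.02772008]), 'gripper_force': 0.0, 'opening': 0.9965572887458631}
```

View pics/top.png

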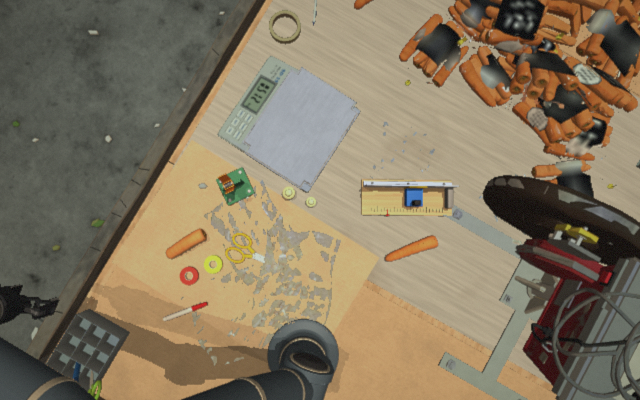

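View pics/side.png

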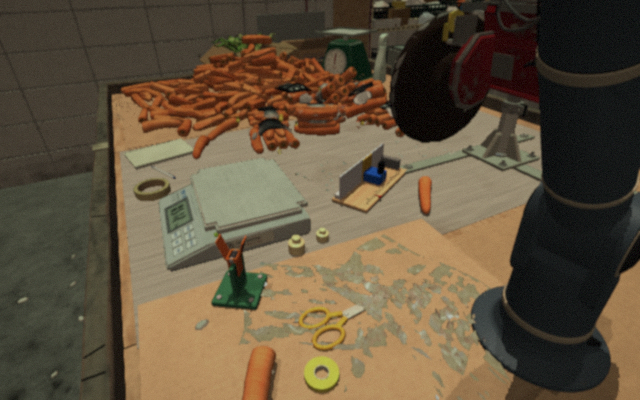

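The top view shows the gauge at about (410,197) with the butt block on its right, the stop at (413,198) and the red bead near (387,214). The stand and clip are at (236,186), and the weights at (289,193) and (311,202). The side view confirms this, with the clip's jaws on the stand at (237,260). Next, wrist close-ups.

Run:
```python
from h import *
a=dict(np.load('pics/top.npz'))
for n,u,v,h in [('gl',361,216,.012),('gr',457,216,.012),('railL',363,181,.085),('railR',457,185,.085),('stop',413,198,.05),('mark',387,214,.012),('stand',236,186,.03),('wb',289,193,.04),('ws',311,202,.03),('wheel',490,190,.1)]: print(n,ray(a,u,v,h).round(3))
g=ray(a,410,197,.03); s=ray(a,236,186,.03)
robot.goto([g[0]-.06,g[1]+.02,.36],[np.pi,0,np.pi/2]); d=shot('wrist','w1.png'); print(robot.sense()['tcp_pos'],-np.array(d['R']).T@d['t'])
robot.goto([s[0]-.03,s[1],.36],[np.pi,0,np.pi/2]); d=shot('wrist','w2.png'); print(robot.sense()['tcp_pos'],-np.array(d['R']).T@d['t'],d['R'],robot.sense()['joint_pos'],robot.sense()['t'])
cv2.imwrite('pics/w12.png',np.vstack([cv2.resize(cv2.imread('pics/w%d.png'%i)[:,:],(480,300)) for i in(1,2)]))
```

```text
gl [ 0.414 -0.18   0.012]
gr [ 0.413 -0.476  0.012]
railL [ 0.515 -0.177  0.085]
railR [ 0.503 -0.451  0.085]
stop [ 0.467 -0.331  0.05 ]
mark [ 0.42  -0.26   0.012]
stand [0.504 0.198 0.03 ]
wb [0.483 0.039 0.04 ]
ws [ 0.456 -0.027  0.03 ]
wheel [ 0.487 -0.542  0.1  ]
[ 0.41127311 -0.30639264  0.35989935] [ 0.41099424 -0.23547588  0.48289373]
[0.47466845 0.19618159 0.36011594] [0.47450155 0.26706084 0.48309468] [[ 9.99996313e-01 -2.65094472e-03  5.88906015e-04]
 [-2.71039425e-03 -9.60955720e-01  2.76688918e-01]
 [-1.67574421e-04 -2.76689494e-01 -9.60959362e-01]] [-0.93182944  0.11548108  0.51212204  1.77883826 -0.059009    1.26230971
 -0.40714482] 5.4167
```

View pics/w12.png

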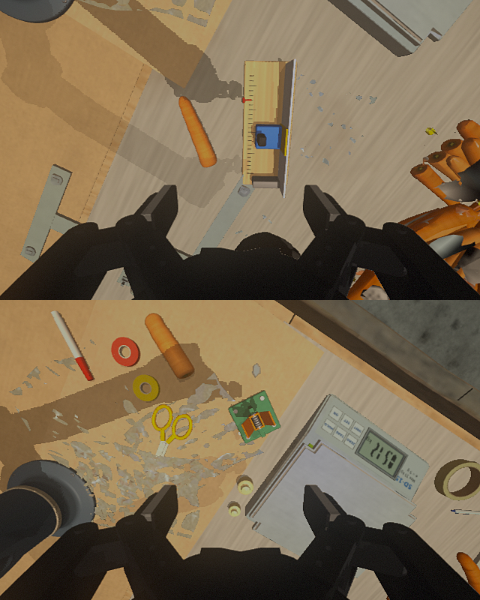

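The wrist view over the gauge shows the red bead at about (245,99), the stop at (267,137) and the yellow tab at (287,142), all in the half-scale composite. Below it, the stand and clip are at (256,417), turned about 20°. Now colour masks and a zoom.

Run:
```python
from h import *
def comp(m):
    n,l,s,c=cv2.connectedComponentsWithStats(m.astype(np.uint8)); 
    return [(l==i,s[i],c[i].round(1)) for i in np.argsort(-s[1:,4])[:3]+1]
a=dict(np.load('pics/w1.npz'));H=hsv(a);roi=np.zeros(H.shape[:2],bool);roi[70:270,310:400]=1
def cm(H,lo,hi): return cv2.inRange(H,np.array(lo),np.array(hi))>0
for n,m in dict(red=cm(H,(0,170,80),(6,255,255))|cm(H,(174,170,80),(180,255,255)),blue=cm(H,(100,120,40),(125,255,255)),yel=cm(H,(22,180,120),(34,255,255))).items():
    for k,s,c in comp(m&roi)[:2]:
        p=pts(a,k); print(n,s,c,np.median(p,0).round(4),p.min(0).round(3),p.max(0).round(3))
        print('   ',cv2.minAreaRect(np.argwhere(k)[:,::-1].astype(np.float32)))
b=dict(np.load('pics/w2.npz'));H=hsv(b);roi[:]=0;roi[110:200,300:380]=1
for n,m in dict(green=cm(H,(50,80,30),(85,255,255)),orange=cm(H,(5,150,60),(16,255,255))).items():
    for k,s,c in comp(m&roi)[:3]:
        p=pts(b,k); print(n,s,c,np.median(p,0).round(4),p.min(0).round(3),p.max(0).round(3)); print('   ',cv2.minAreaRect(np.argwhere(k)[:,::-1].astype(np.float32)))
A=cv2.resize(a['image'][70:270,300:410],None,fx=3,fy=3,interpolation=2)
B=cv2.resize(b['image'][110:200,295:380],None,fx=5,fy=5,interpolation=2)
o=np.zeros((600,330+425,3),np.uint8);o[:,:330]=A;o[:450,330:]=B
cv2.imwrite('pics/z.png',o[:,:,::-1])
```

```text
red [324 130  12   7  25] [327. 133.] [ 0.4188 -0.2567  0.0138] [ 0.417 -0.261  0.011] [ 0.435 -0.252  0.015]
    ((329.5, 133.0), (11.0, 6.0), 0.0)
blue [341 168  32  31 639] [359.1 182.3] [ 0.4743 -0.3294  0.0431] [ 0.445 -0.358  0.04 ] [ 0.495 -0.309  0.076]
    ((357.0273742675781, 182.87075805664062), (31.231365203857422, 29.53731346130371), 2.489553213119507)
blue [373 170   2   1   2] [373.5 170. ] [ 0.4949 -0.3119  0.0427] [ 0.494 -0.312  0.042] [ 0.496 -0.312  0.043]
    ((373.5, 170.0), (1.0, 0.0), 180.0)
yel [379 172   5  36  94] [381.  189.5] [ 0.4993 -0.3332  0.0837] [ 0.498 -0.36   0.079] [ 0.502 -0.307  0.086]
    ((380.9631652832031, 189.4972686767578), (2.5116374492645264, 35.19986343383789), 4.236394882202148)
green [ 305  121   69   70 1246] [342.1 156.8] [0.5148 0.2065 0.0112] [0.45  0.15  0.008] [0.563 0.264 0.094]
    ((339.8081359863281, 156.69320678710938), (54.4330940246582, 53.276588439941406), 64.09349060058594)
green [311 136  13   6  37] [317.8 139.2] [0.4711 0.2359 0.0108] [0.46  0.233 0.009] [0.479 0.241 0.013]
    ((317.5, 140.00001525878906), (4.0249223709106445, 12.521981239318848), 63.43495178222656)
green [327 131   7   6  26] [330.4 133.4] [0.4922 0.2455 0.0108] [0.486 0.241 0.01 ] [0.495 0.249 0.013]
    ((329.88238525390625, 132.97061157226562), (5.5783185958862305, 5.3357834815979), 14.03624439239502)
orange [339 148  29  19 277] [354.5 157.3] [0.5195 0.2196 0.1164] [0.5   0.193 0.009] [0.532 0.234 0.138]
    ((352.9071350097656, 157.606201171875), (18.625320434570312, 27.0067138671875), 86.18592071533203)
orange [322 157  17  25 222] [331.  168.6] [0.4887 0.2051 0.1176] [0.477 0.188 0.01 ] [0.503 0.218 0.137]
    ((332.4705810546875, 168.11766052246094), (21.608821868896484, 15.777871131896973), 59.03623962402344)
orange [332 154   6   2   8] [334.  154.4] [0.4932 0.2207 0.0981] [0.491 0.219 0.07 ] [0.497 0.222 0.101]
    ((334.5, 154.5), (5.0, 1.0), 0.0)
```

View pics/z.png

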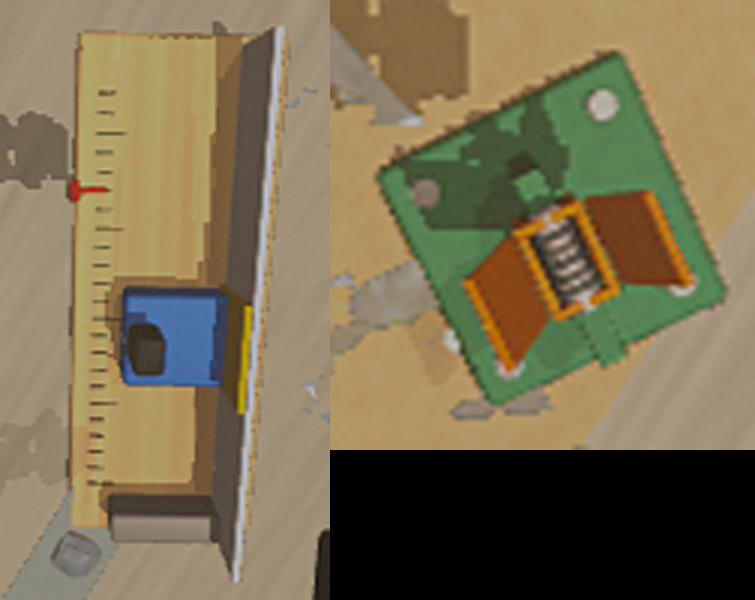

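The zoom shows the gauge turned by about −2.5°: the bead is at (75,189), the blue block spans 122–225 and the tab is at (245,360). The clip's handles run at about 25°, with the spring at (572,262). I'll fit both poses, then take a frontal wrist view of the stop with yaw ≈ π.

```bash
cat >> h.py <<'E'
def cm(d,lo,hi): return cv2.inRange(hsv(d),np.array(lo),np.array(hi))>0
def inb(p,lo,hi): return p[np.all((p>lo)&(p<hi),1)]
E
python3 - <<'E'
from h import *
a=dict(np.load('pics/w1.npz'));b=dict(np.load('pics/w2.npz'));T=dict(np.load('pics/top.npz'))
al=np.ones((400,640),bool)
for d in (a,):
    p=inb(pts(d,al),(.48,-.47,.082),(.53,-.17,.09)); f=np.polyfit(p[:,1],p[:,0],1); r=p[:,0]-np.polyval(f,p[:,1])
    print('rail',len(p),f,r.std(),p[:,2].mean(),p[:,1].min(),p[:,1].max())
    yy=pts(d,cm(d,(22,150,80),(34,255,255))); yy=inb(yy,(.48,-.4,.081),(.52,-.28,.09)); print('tab',yy.mean(0),yy.min(0),yy.max(0))
    q=inb(pts(d,cm(d,(100,120,40),(125,255,255))),(.43,-.4,.040),(.52,-.28,.047)); print('blue',cv2.minAreaRect(q[:,:2].astype(np.float32)*1000))
    q=inb(pts(d,al),(.43,-.4,.076),(.48,-.28,.084)); print('lug',len(q),cv2.minAreaRect(q[:,:2].astype(np.float32)*1000))
g=inb(pts(b,cm(b,(45,60,20),(88,255,255))),(.4,.1,.006),(.6,.3,.016)); print('base',cv2.minAreaRect(g[:,:2].astype(np.float32)*1000))
g=inb(pts(b,cm(b,(3,120,50),(20,255,255))),(.4,.1,.13),(.6,.3,.15)); print('handles',len(g),g.mean(0),cv2.minAreaRect(g[:,:2].astype(np.float32)*1000))
g=inb(pts(b,cm(b,(45,60,20),(88,255,255))),(.4,.1,.07),(.6,.3,.095)); print('plate',len(g),g.mean(0),cv2.minAreaRect(g[:,:2].astype(np.float32)*1000))
robot.goto([.445,-.305,.2],[np.pi,0,np.pi-.044]); d=shot('wrist','w3.png'); print(robot.sense()['tcp_pos'],robot.sense()['tcp_rot'],robot.sense()['t'])
cv2.imwrite('pics/w3.png',d['image'][:,:,::-1])
E
```

```text
rail 644 [0.01719048 0.5090195 ] 0.0018729122005713063 0.08401869460693862 -0.4514125991751999 -0.1833955141856428
tab [ 0.49953867 -0.33389832  0.08380815] [ 0.49781779 -0.36017173  0.08110462] [ 0.50160849 -0.30748593  0.08606016]
blue ((470.148193359375, -333.3656311035156), (48.89632797241211, 50.64149856567383), 88.73030853271484)
lug 131 ((454.1562194824219, -332.56475830078125), (19.103748321533203, 15.19525146484375), 84.51276397705078)
base ((506.4959411621094, 206.59222412109375), (88.0893325805664, 88.35444641113281), 26.03658103942871)
handles 163 [0.50475067 0.21246277 0.13502283] ((504.2789306640625, 211.83734130859375), (50.773563385009766, 25.12736701965332), 25.914274215698242)
plate 103 [0.50802889 0.20464646 0.08419745] ((509.31817626953125, 208.14944458007812), (13.007425308227539, 58.63291931152344), 25.605960845947266)
[ 0.44551171 -0.30447988  0.20005256] [3.14139592e+00 2.91954595e-04 3.09868376e+00] 7.85
```

View pics/w3.png

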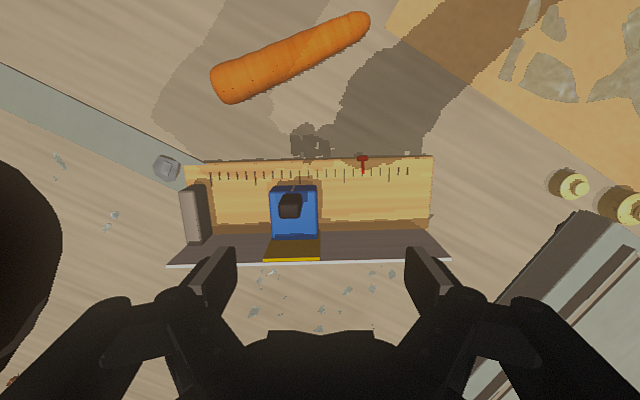

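The frontal view puts the red mark at about (362,163), the stop at (294,210) and the tab at (292,258), with nothing in the way. I'll refine from this frame, then grip the lug and slide it.

```bash
cat >> h.py <<'E'
def gauge(d):
    al=np.ones((400,640),bool); D={}
    p=inb(pts(d,al),(.48,-.47,.082),(.53,-.17,.09)); f=np.polyfit(p[:,1],p[:,0],1); D['rail']=f
    yw=-np.arctan(f[0]); Y=np.array([-np.sin(yw),np.cos(yw),0]);X=np.array([np.cos(yw),np.sin(yw),0]);D['yaw']=yw
    def ext(n,c,lo,hi):
        q=inb(pts(d,c),lo,hi)
        if len(q)<5: print('none',n);return
        s=q@Y; x=q@X; D[n]=(len(q),np.round([s.mean(),(s.min()+s.max())/2,np.ptp(s),(x.min()+x.max())/2,np.ptp(x)],4))
    ext('tab',cm(d,(22,150,80),(34,255,255)),(.48,-.4,.081),(.52,-.2,.09))
    ext('blue',cm(d,(100,120,40),(125,255,255)),(.43,-.4,.040),(.52,-.2,.047))
    ext('lug',al,(.43,-.4,.076),(.48,-.2,.084))
    ext('red',cm(d,(0,150,60),(7,255,255))|cm(d,(173,150,60),(180,255,255)),(.40,-.35,.008),(.46,-.2,.02))
    return D
E
python3 - <<'E'
from h import *
print(gauge(dict(np.load('pics/w1.npz'))));d=dict(np.load('pics/w3.npz'));print(gauge(d))
# ray-based
m=cm(d,(0,150,60),(7,255,255))|cm(d,(173,150,60),(180,255,255)); m[:150]=0;m[185:]=0;m[:,:340]=0;m[:,390:]=0
v,u=np.nonzero(m);print('redpx',u.mean(),v.mean(),[(r,u[v==r].mean()) for r in np.unique(v)]); print(ray(d,u.mean(),v.mean(),.012))
m=cm(d,(100,120,40),(125,255,255)); print([(r,np.nonzero(m[r])[0][[0,-1]]) for r in range(184,240,6) if m[r].any()])
E
```

```text
{'rail': array([0.01719048, 0.5090195 ]), 'yaw': np.float64(-0.01718879169771999), 'tab': (87, array([-0.3253, -0.3252,  0.0527,  0.5054,  0.0033])), 'blue': (639, array([-0.3234, -0.3253,  0.049 ,  0.4757,  0.0506])), 'lug': (131, array([-0.3246, -0.3247,  0.0184,  0.4599,  0.016 ])), 'red': (32, array([-0.2494, -0.2495,  0.0095,  0.4296,  0.0196]))}
{'rail': array([0.01722876, 0.50793387]), 'yaw': np.float64(-0.01722705991775142), 'tab': (173, array([-0.3251, -0.3249,  0.0526,  0.5054,  0.0038])), 'blue': (1549, array([-0.324 , -0.3252,  0.0492,  0.4765,  0.0533])), 'lug': (346, array([-0.3247, -0.3249,  0.0199,  0.459 ,  0.0163])), 'red': (74, array([-0.2495, -0.2498,  0.0107,  0.4293,  0.0191]))}
redpx 362.2432432432432 161.1216216216216 [(np.int64(156), np.float64(362.5)), (np.int64(157), np.float64(362.5)), (np.int64(158), np.float64(361.5)), (np.int64(159), np.float64(362.0)), (np.int64(160), np.float64(362.0)), (np.int64(161), np.float64(362.5)), (np.int64(162), np.float64(362.5)), (np.int64(163), np.float64(362.5)), (np.int64(164), np.float64(362.5)), (np.int64(165), np.float64(362.5)), (np.int64(166), np.float64(362.5)), (np.int64(167), np.float64(362.5)), (np.int64(168), np.float64(362.5)), (np.int64(169), np.float64(362.5)), (np.int64(170), np.float64(362.5)), (np.int64(171), np.float64(362.5)), (np.int64(172), np.float64(362.5)), (np.int64(173), np.float64(362.5))]
[ 0.42139434 -0.25656157  0.012     ]
[(196, array([269, 315])), (202, array([270, 316])), (208, array([270, 316])), (214, array([270, 316])), (220, array([271, 316])), (226, array([271, 316])), (232, array([272, 317])), (238, array([273, 316]))]
```

```bash
cat >> h.py <<'E'
YW=-.0172; X=np.array([np.cos(YW),np.sin(YW),0]);Y=np.array([-np.sin(YW),np.cos(YW),0])
def W(x,s,z): return x*X+s*Y+np.array([0,0,z])
E
python3 - <<'E'
from h import *
o=[np.pi,0,np.pi+YW]
robot.grip(.65)
robot.goto(W(.459,-.3249,.12),o)
c=robot.move_straight(W(.459,-.3249,.068),vel=.1,contact_N=8); print('contact',c)
robot.grip(0,30); s=robot.sense();print(s['opening'],s['gripper_force'],s['tcp_pos'],s['wrist_force'])
robot.move_straight(W(.459,-.2495,.068),vel=.06); robot.sleep(.2)
s=robot.sense();print(s['tcp_pos'],W(.459,-.2495,.068),s['wrist_force'])
robot.grip(.65)
robot.move_straight(W(.459,-.2495,.14),vel=.15); robot.move_straight(W(.445,-.27,.2),vel=.2)
d=shot('wrist','w4.png');print(gauge(d),robot.sense()['t'])
E
```

```text
contact False
0.22911928837601056 33.39467704296112 [ 0.45369378 -0.33308944  0.0686846 ] [-0.81464852  0.6606216   5.60131538]
[ 0.45477392 -0.25749819  0.06863936] [ 0.45464092 -0.25735751  0.068     ] [-2.2391447  -0.99218885  8.75752402]
{'rail': array([0.00365025, 0.50353143]), 'yaw': np.float64(-0.0036502316663375996), 'tab': (202, array([-0.2575, -0.256 ,  0.0525,  0.5015,  0.0048])), 'blue': (1519, array([-0.2565, -0.2556,  0.0487,  0.4726,  0.0532])), 'lug': (335, array([-0.2551, -0.255 ,  0.0184,  0.4551,  0.0151])), 'red': (74, array([-0.2553, -0.2554,  0.0099,  0.426 ,  0.0191]))} 12.9667
```

Run:
```python
from h import *
import h
d=dict(np.load('pics/w4.npz'));al=np.ones((400,640),bool)
def st(n,c,lo,hi):
    q=inb(pts(d,c),lo,hi);s=q@Y;x=q@X;print(n,len(q),np.round([s.mean(),(s.min()+s.max())/2,np.ptp(s),x.min(),x.max()],4))
st('tab',cm(d,(22,150,80),(34,255,255)),(.48,-.4,.081),(.52,-.2,.09))
st('blue',cm(d,(100,120,40),(125,255,255)),(.43,-.4,.040),(.52,-.2,.047))
st('lug',al,(.43,-.4,.076),(.48,-.2,.084))
st('red',cm(d,(0,150,60),(7,255,255))|cm(d,(173,150,60),(180,255,255)),(.40,-.35,.008),(.46,-.2,.02))
p=inb(pts(d,al),(.48,-.46,.082),(.53,-.17,.09)); s=p@Y;x=p@X
for a in np.arange(-.45,-.16,.02):
    k=(s>a)&(s<a+.02)
    if k.sum()>3: print(round(a,3),k.sum(),np.percentile(x[k],[2,50,98]).round(4))
A=cv2.resize(d['image'][140:280,240:440],None,fx=4,fy=4,interpolation=2);cv2.imwrite('pics/z4.png',A[:,:,::-1])
```

```text
tab 202 [-0.2507 -0.2492  0.0525  0.5028  0.5074]
blue 1519 [-0.25   -0.2491  0.0483  0.4496  0.5025]
lug 335 [-0.2489 -0.2488  0.0185  0.4509  0.4661]
red 74 [-0.2496 -0.2497  0.0099  0.4199  0.439 ]
-0.45 61 [0.5073 0.5088 0.5109]
-0.43 96 [0.5072 0.5088 0.511 ]
-0.41 93 [0.5072 0.5089 0.511 ]
-0.39 97 [0.5072 0.5086 0.5112]
-0.37 65 [0.5067 0.5086 0.5111]
-0.33 34 [0.5071 0.5087 0.5111]
-0.31 100 [0.507  0.5086 0.5111]
-0.29 127 [0.503  0.508  0.5111]
-0.27 180 [0.503  0.5063 0.5106]
-0.25 167 [0.5029 0.5062 0.51  ]
-0.23 75 [0.5026 0.5063 0.51  ]
-0.19 25 [0.5066 0.5081 0.5103]
```

View pics/z4.png

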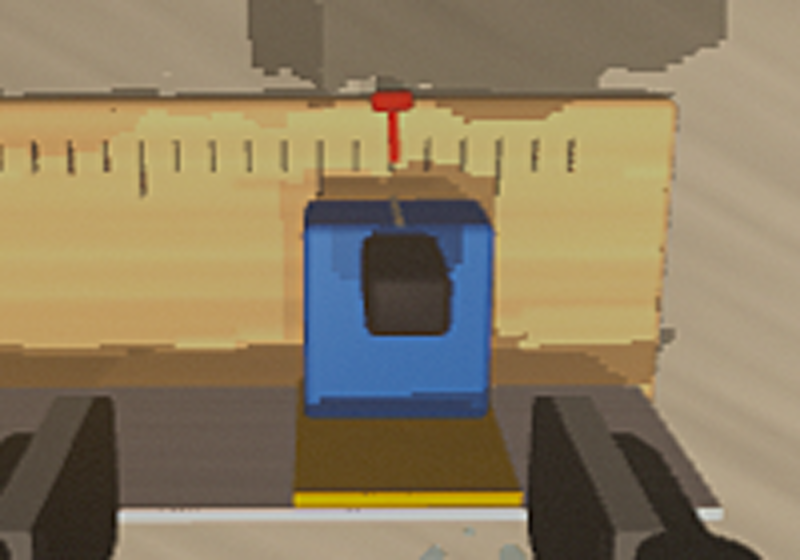

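The red line at columns 392–396 and the white line's foot at about column 394 (row 200) coincide, so the stop is on the mark. The fits agree to 0.5 mm. Now the clip.

Run:
```python
from h import *
c=np.array([.5043,.2118]); o=[np.pi,0,.452+np.pi/2]; o2=[np.pi,0,YW+np.pi/2]
robot.grip(1.0)
p=lambda z:[c[0],c[1],z]
m=robot.sense()['tcp_pos']
robot.move_straight([m[0],m[1],.26],vel=.25)
robot.goto(p(.24),o); print(robot.sense()['joint_pos'].round(2))
print('contact',robot.move_straight(p(.128),vel=.1,contact_N=8))
robot.grip(0,35); s=robot.sense(); print(s['opening'],s['gripper_force'],s['tcp_pos'],s['wrist_force'])
robot.move_straight(p(.225),vel=.1); robot.sleep(.2)
s=robot.sense(); print(s['opening'],s['gripper_force'],s['wrist_force'],s['t'])
d=shot('side','s5.png'); e=shot('wrist','w5.png')
cv2.imwrite('pics/v5.png',np.vstack([cv2.resize(d['image'][130:330,120:440],(640,400)),e['image'][220:400]])[:,:,::-1])
```

```text
[-1.13  0.34  0.84  1.89 -0.29  1.04  0.28]
contact False
0.2907887203814849 34.20159101486206 [0.50456785 0.21186351 0.12960567] [-4.59006592 -0.96504412 13.05059781]
0.2884190594354567 34.30037319660187 [ 0.80574777  0.03158444 -1.26202338] 18.725
```

View pics/v5.png

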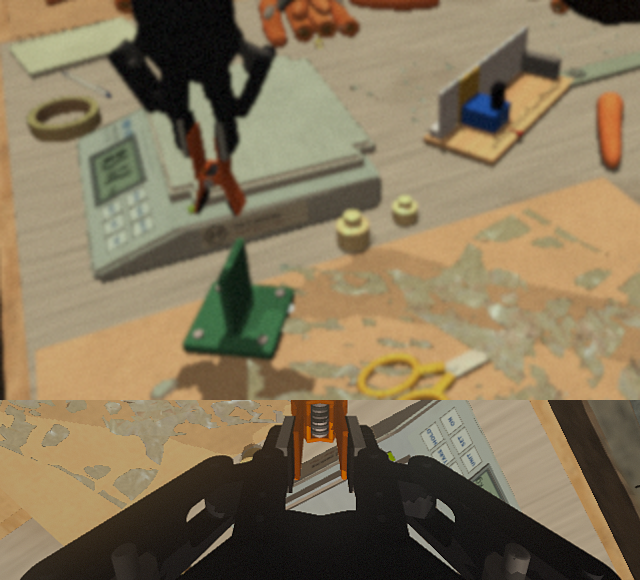

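The clip is held level with its jaws open: side crop (213,170), wrist crop (320,440). The stand is empty and the weights are untouched. I'll check the clip's pose in the hand by depth, then place it.

Run:
```python
from h import *
tcp=np.array(robot.sense()['tcp_pos']);yw=.452;x=np.array([np.cos(yw),np.sin(yw),0]);y=np.array([-np.sin(yw),np.cos(yw),0])
print(tcp)
for n in('w5','s5'):
    d=dict(np.load('pics/%s.npz'%n)); q=pts(d,cm(d,(4,130,40),(18,255,255)))-tcp
    q=np.c_[q@x,q@y,q[:,2]]; q=inb(q,(-.04,-.03,-.09),(.04,.03,.03)); print(n,len(q),np.percentile(q,[1,5,50,95,99],axis=0).round(4).tolist())
    for a in np.arange(-.08,.02,.01):
        k=q[(q[:,2]>a)&(q[:,2]<a+.01)]
        if len(k)>4: print(round(a,2),len(k),k.min(0).round(4),k.max(0).round(4))
    g=pts(d,cm(d,(0,0,90),(180,70,255)))-tcp; g=np.c_[g@x,g@y,g[:,2]]; g=inb(g,(-.012,-.02,-.05),(.012,.02,0)); print('spring',len(g),g.mean(0).round(4) if len(g) else '')
```

```text
[0.50420792 0.2117012  0.22469417]
w5 2709 [[-0.0219, -0.0129, -0.0727], [-0.0185, -0.0114, -0.0669], [-0.0019, 0.0052, -0.0327], [0.0147, 0.0133, 0.0057], [0.0186, 0.014, 0.0082]]
-0.08 76 [-0.022  -0.0103 -0.0747] [ 0.0197  0.0121 -0.0701]
-0.07 202 [-0.0207 -0.0099 -0.0699] [ 0.0188  0.0123 -0.06  ]
-0.06 128 [-0.0175 -0.0036 -0.06  ] [ 0.0157  0.0124 -0.05  ]
-0.05 65 [-0.0137 -0.0114 -0.0499] [ 0.0127  0.0142 -0.04  ]
-0.04 941 [-0.0132 -0.014  -0.0399] [ 0.0124  0.0146 -0.0301]
-0.03 146 [-0.013  -0.0109 -0.0299] [ 0.0128  0.0133 -0.02  ]
-0.02 190 [-0.0237 -0.0109 -0.02  ] [ 0.0129  0.0134 -0.01  ]
-0.01 222 [-0.024  -0.0115 -0.01  ] [ 0.013   0.0136 -0.    ]
-0.0 717 [-0.0258 -0.0131  0.    ] [0.0129 0.0135 0.0093]
spring 209 [-0.0005  0.0012 -0.0365]
s5 442 [[-0.0225, -0.0116, -0.0712], [-0.0211, -0.0084, -0.0671], [0.0011, 0.0045, -0.0336], [0.0112, 0.0122, 0.0043], [0.0125, 0.0131, 0.0068]]
-0.08 10 [-0.0231 -0.004  -0.0726] [ 0.0156  0.011  -0.0705]
-0.07 53 [-0.0228 -0.0113 -0.0699] [ 0.0144  0.0111 -0.0602]
-0.06 54 [-0.0188 -0.0093 -0.0599] [ 0.0119  0.0122 -0.0501]
-0.05 42 [-0.0158 -0.0093 -0.0496] [ 0.009   0.0133 -0.0401]
-0.04 113 [-0.0149 -0.0143 -0.0397] [ 0.0093  0.0138 -0.0303]
-0.03 53 [-0.0148 -0.0092 -0.0298] [ 0.0094  0.013  -0.0201]
-0.02 41 [-0.014  -0.0083 -0.0198] [ 0.0126  0.013  -0.01  ]
-0.01 37 [-0.014  -0.0079 -0.0096] [ 0.0123  0.0124 -0.0004]
-0.0 39 [ 0.0082 -0.0099  0.0001] [0.0122 0.0123 0.0077]
spring 3 [ 0.0088 -0.0133 -0.0112]
```

Run:
```python
from h import *
o=[np.pi,0,YW+np.pi/2]; P=lambda z:W(.507,-.2492,z)
robot.move_straight(P(.225),vel=.2,attitude=o); robot.sleep(.2)
s=robot.sense();print(s['tcp_pos'],P(.225),s['opening'])
print('contact',robot.move_straight(P(.127),vel=.06,contact_N=8)); robot.sleep(.2)
s=robot.sense();print(s['tcp_pos'],s['wrist_force'],s['tcp_rot'])
for g in(.4,.5,.6,1.): robot.grip(g)
s=robot.sense();print(s['opening'],s['wrist_force'])
robot.move_straight(P(.2),vel=.1)
robot.goto(W(.43,-.265,.24),[np.pi,0,np.pi+YW])
d=shot('wrist','w6.png'); e=shot('side','s6.png');print(robot.sense()['t'])
def st(n,c,lo,hi):
    q=inb(pts(d,c),lo,hi);s=q@Y;x=q@X
    if len(q): print(n,len(q),np.round([s.mean(),(s.min()+s.max())/2,np.ptp(s),x.min(),x.max(),q[:,2].max()],4))
st('blue',cm(d,(100,120,40),(125,255,255)),(.43,-.4,.040),(.52,-.2,.047))
st('lug',np.ones((400,640),bool),(.43,-.29,.076),(.48,-.2,.084))
st('red',cm(d,(0,150,60),(7,255,255))|cm(d,(173,150,60),(180,255,255)),(.40,-.35,.008),(.46,-.2,.02))
for z in (.05,.09,.11,.125,.13): st('clip%.3f'%z,cm(d,(4,130,40),(18,255,255)),(.46,-.3,z),(.56,-.2,z+.015))
cv2.imwrite('pics/v6.png',np.vstack([cv2.resize(d['image'][140:320,220:420],(600,540))[:,:],])[:,:,::-1])
cv2.imwrite('pics/v6s.png',cv2.resize(e['image'][130:230,300:440],None,fx=5,fy=5,interpolation=2)[:,:,::-1])
```

```text
[ 0.50277306 -0.25743975  0.22498901] [ 0.50263898 -0.25788311  0.225     ] 0.28828301598867806
contact True
[ 0.50261991 -0.25789118  0.12969461] [-2.11427417  1.68014309  5.62328209] [-3.14120624e+00 -7.14371485e-04  1.55362848e+00]
1.0015237230353995 [ 0.71376108  1.39940625 -0.59932435]
26.625
blue 1017 [-0.25   -0.2492  0.0479  0.4493  0.502   0.0452]
lug 257 [-0.2487 -0.2485  0.0193  0.4509  0.4665  0.0808]
red 53 [-0.2493 -0.2496  0.01    0.42    0.4396  0.0153]
clip0.050 80 [-0.2495 -0.2465  0.048   0.4967  0.5039  0.065 ]
clip0.090 323 [-0.2495 -0.2486  0.0278  0.4908  0.5211  0.105 ]
clip0.110 349 [-0.2487 -0.249   0.0252  0.4844  0.5276  0.125 ]
clip0.125 400 [-0.2485 -0.2484  0.025   0.4808  0.533   0.1384]
clip0.130 275 [-0.2485 -0.2484  0.025   0.4808  0.533   0.1384]
```

View pics/v6.png

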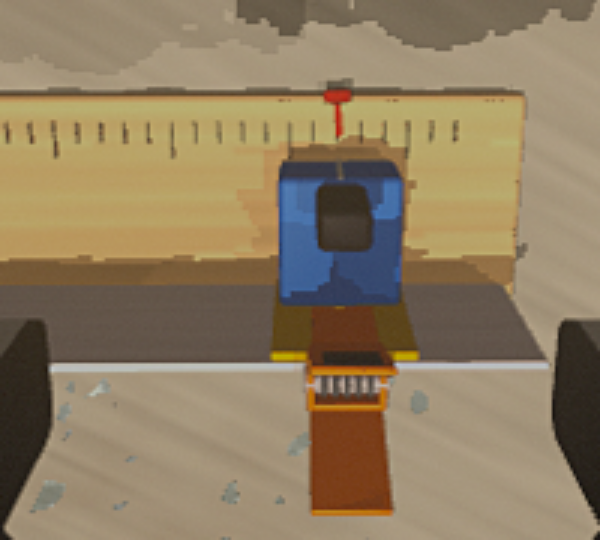

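View pics/v6s.png

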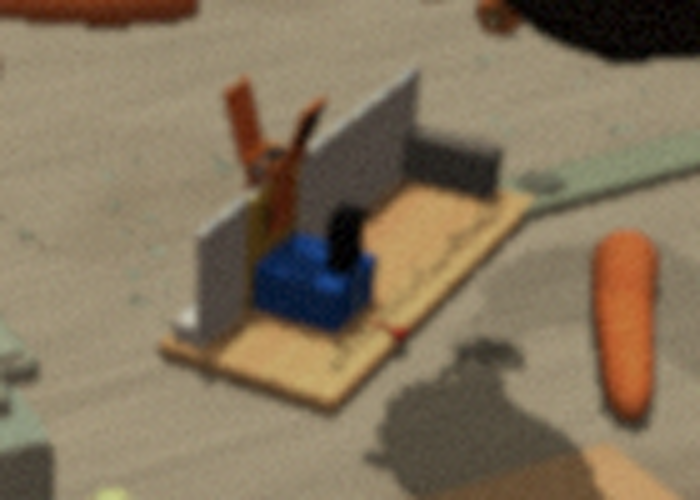

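The clip sits square and upright over the tab: handles centred at x = 0.507, its origin about 12 mm above the edge, and within 1 mm of the tab's middle. The white line at (340,170) still meets the red line at (339,130), and the robot is clear.

```bash
python3 -c "
from h import *
print(robot.close_job())"
```

```text
the job is handed in; nothing more can be done
None
```

The job is handed in: my last measurements put the stop on the mark to within about 0.5–1 mm and the clip upright over the middle of the tab and rail, about 27 s used; the weights weren't touched, and no verdict came back.

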